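# Hook the store-room key onto its desk ring

### The job

Put the store-room key back in its place: take the black key handle and feed its curved steel hook round through the larger of the two upright rings fixed to the desk, tip first, until the ring sits at the middle of the hook's curve with the wire running squarely through it. Leave the handle standing upright on the desk and let go.

Things in the scene. Friction and masses are not known exactly. Their poses are not given: they have to be found in the camera images.
- handle_centre (a point): Centre of the grip of the loose black key handle (0.16 kg), 32 mm above its underside. Axes: z up, x towards the hook. The grip is a block 50 mm long (x), 24 mm wide (y), from 8 to 54 mm above the underside, on a foot 64 x 44 x 8 mm on which it stands; pinch it across its 24 mm. A flat brass key is fixed behind it, out to x = -74 mm, low over the desk.
- hook_middle (a point): Middle of the curve of the handle's 5 mm steel wire hook, at (90, 45, 0) mm from handle_centre, same axes; the wire runs along y here. The hook lies level: from handle_centre straight to (45, 0) mm, then a 175 degree arc of radius 45 mm about (45, 45) mm, by way of this point to the round free tip at (49, 90) mm, which points back to -x.
- big_ring_centre (a point): Centre of the larger ring: upright, closed, of 6 mm steel wire, 30 mm inside and 42 mm outside diameter, on a short post and a base plate 66 mm across and 5 mm high, fixed to the desk. It is 32 mm above the desk, as is the hook when the handle stands on the desk. Axes: z up, y through the hole, x across the ring; both sides are alike.
- small_ring_centre (a point): Centre of the smaller ring, which is not wanted: the same kind of fixed ring, 14 mm inside and 24 mm outside diameter, 20 mm above the desk, base plate 54 mm across. Either ring may stand on the left or on the right.

How it is judged:
At the end, for the whole second after the job is handed in: The middle of the hook's curve lies within 16 mm of the larger ring's centre and the wire there runs within 0.3 rad of the ring's axis, either way round; the handle stands on the desk (centre under 37 mm high) upright within 0.12 rad (distance between hook_middle and big_ring_centre below 0.016 m and angle between the y axis of hook_middle and the y axis of big_ring_centre, either way round below 0.3 rad and angle between handle_centre's own z axis and vertical below 0.12 rad and height (world z) of handle_centre below 0.037 m); the robot touches nothing.
It also fails if it takes over 48 s, if anything falls off the work surface, if the arm or the gripper's body presses on something with over 40 N, if the wrist force passes 120 N, or if a joint passes its speed limit or range.

### The arm

A 6-joint arm with a two-finger parallel gripper is mounted at the origin on a cart in front of the work surface, level with it; the furniture and walls round the work are solid. World frame = base frame: x ahead of the robot, y to its left, z up, the work surface at z = 0. Lengths are in m, angles in rad, forces in N, time in s.
With the tool pointing down it reaches from about 0.3 to 0.775 m from the base axis. Payload 14.6 kg.
Tool frame: the origin (TCP) lies at the centre of the arm's flange, where the gripper is bolted on; the fingertips stand 199 mm ahead of it and the grasp point (between the pads) lies ctrl.tcp_to_grasp ahead of it (ctrl.tcp_to_grasp is the distance from the TCP to the grasp point, in m); z points along the fingers, y is the line along which they close (so a half turn about z gives the same grasp; the last joint's range is limited). The gripper opens to 94 mm and grips with 3 to 60 N. Pads are 16 mm wide; open, the fingers measure 119 mm over their backs; the gripper's body (75 mm by 177 mm) begins 78 mm behind the grasp point.
Start: joints at [-1.366, 0.3, 1.521, -0, 1.321, -0.067], TCP at [0.148, -0.53, 0.405] pointing down, gripper open.
Joint ranges: [-3.03, 3.03], [-0.79, 2.21], [0.23, 2.52], [-1.04, 4.18], [0, 3.07], [-2.55, 2.55]. Speed limits (rad/s): [2.22, 2.22, 2.57, 3.14, 3.14, 3.14].

### API

Orientations are given as [roll, pitch, yaw] about the fixed x, y, z axes, in that order (R = Rz(yaw) Ry(pitch) Rx(roll)).
In Python, from station import ctrl gives the robot as it stands. The module is installed in compiled form; this text tells all that it offers.
- The arm moves only by the shell command python3 -m jog 'ROWS' [OPENING] [FORCE]. ROWS is JSON, a list of rows, each a list of 6 numbers: the shift along the tool's x, y, z in cm, then the turn, a rotation vector about the tool's x, y, z in rad. In form: [[tx, ty, tz, ax, ay, az], ...]. A call has 1 to 8 rows; each row is the pose to reach, as a shift and turn from the pose commanded when the call began, along the tool's axes at that moment; what a row does not reach only later rows make up. A row lasts 1/10 s, in which the tool goes at most 50 mm and 8.59 degrees, less where a joint would pass 70% of its speed; a pose out of reach is approached as far as the arm can. A call with a gripper value outside its range is refused whole. OPENING is the opening in per cent of the stroke, from 0 (shut) to 100 (fully open), set as the call begins (- or left out, the last holds). The fingers move at their own pace and stop on an object; FORCE is the grip in N (left out, the last holds). Time passes only in rows, so rows that repeat a pose let the fingers close. It gives the time, the measured TCP pose, the force, the opening and the grip force at its end, in the units of the state.
- ctrl.get_obs(): the state, without advancing time (a new reading comes with each control period).
- ctrl.camera(name): name is "scene" or "top"; returns a dict with "img" (480x640x3 uint8, blue, green, red), "intrinsics" (3x3 intrinsics, pixels), "R" (3x3) and "t" (3): a world point X has camera coordinates R X + t. Camera axes: x right, y down, z forward; pixel columns grow to the right and rows downward; lengths in m; the calibration is good to about 2 mm. A picture is of the moment at which its call begins. There is no depth.
- ctrl.hand_in(): hands the job in; it is judged then, once.
The state is a dict: "time_s": time; "qpos": joint angles; "joint_vel": joint speeds; "tau": joint torques, N m; "ee_pos": TCP position; "eef_rot": TCP orientation; "force": force on the tool from outside, world axes, zero at the start; "moment": the same for the moment, N m; "grip_width": finger opening in m; "grip_force": force on a finger pad.
Only numpy, scipy, OpenCV 4.12 (cv2) and the standard library are available. Lean on these libraries where they do the work, as an engineer would, in place of code of your own. Each camera call takes 0.05 s, during which the arm holds its last target. There are 200 camera calls.

## Working session

There is one attempt and no reset: what is moved stays moved. The work goes in short steps, Python scripts to look and compute and a shell command to move; the robot and the scene stay as the last step left them, time stands still between calls to the robot, and variables do not carry over. Pictures are saved under pics/ and viewed, at most 10 in all, crops included, and the job is handed in when it is done.

```bash
mkdir -p pics; python3 - <<'E'
from station import ctrl
import cv2,numpy as np
for n in("scene","top"):
    c=ctrl.camera(n);cv2.imwrite(f"pics/{n}0.png",c["img"]);np.savez(f"{n}.npz",K=c["intrinsics"],R=c["R"],t=c["t"])
    print(n,-c["R"].T@c["t"],c["R"][2])
print(ctrl.get_obs(),ctrl.tcp_to_grasp)
E
```

```text
scene [0.16064911 0.57991825 0.82452506] [ 0.3572462  -0.53593389 -0.76495099]
top [0.31207665 0.07331374 1.15591482] [ 0.2006966  -0.01479829 -0.97954167]
{'time_s': 0.1, 'qpos': array([-1.36561648e+00,  3.00376083e-01,  1.52149372e+00,  1.47908050e-05,
        1.32069650e+00, -6.66261753e-02]), 'joint_vel': array([-8.74339731e-05, -1.73483625e-03, -2.15807154e-03,  6.38120753e-04,
       -1.50878792e-03,  9.20953339e-06]), 'tau': array([ 8.25908810e-04, -5.32645655e+01, -3.53283477e+01,  7.09842844e-02,
        2.34820414e-02, -5.13202758e-05]), 'ee_pos': array([ 0.14763747, -0.52978277,  0.40417531]), 'eef_rot': array([-3.14062212e+00, -7.91174772e-05,  2.71802318e-01]), 'force': array([-0.48226252, -0.09149563, -0.91229165]), 'moment': array([ 0.00721241, -0.04868194, -0.04673849]), 'grip_force': 0.0, 'grip_width': 0.09384428364455095} 0.1804
```

View pics/top0.png

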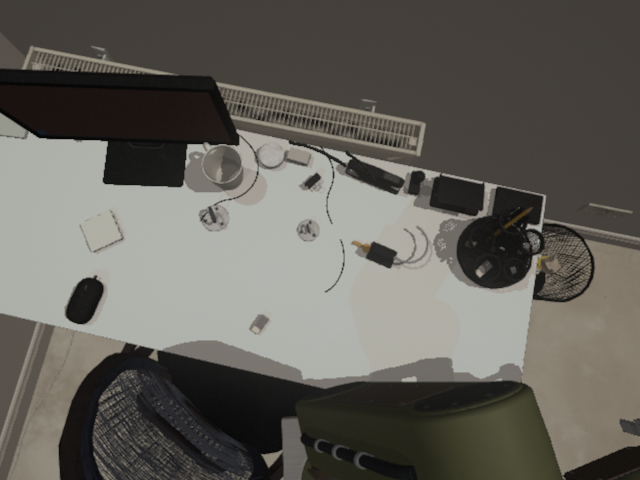

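View pics/scene0.png

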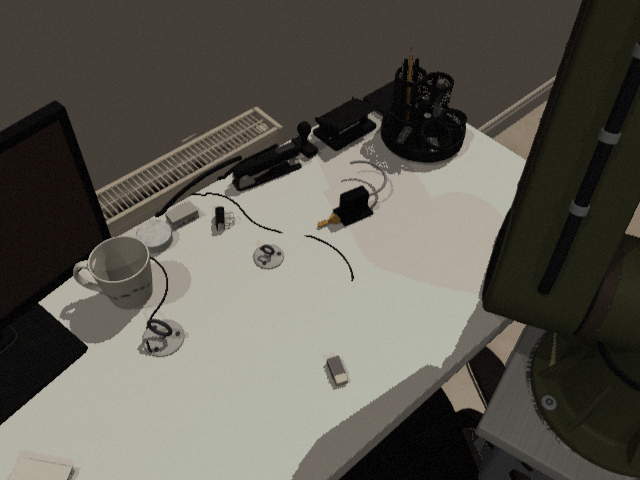

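The top picture shows the handle at about (380,254) with its hook to the right. The big ring is at (213,216) and the small ring at (308,230). The scene picture has them at (355,205), (160,335) and (267,255). Next I'll zoom in.

```bash
python3 - <<'E'
import cv2,numpy as np
t=cv2.imread("pics/top0.png");s=cv2.imread("pics/scene0.png")
g=lambda im,x,y,w,h,W,H:cv2.resize(im[y:y+h,x:x+w],(W,H),interpolation=cv2.INTER_CUBIC)
a=g(t,345,215,100,75,400,300);b=g(t,188,190,75,56,400,300)
c=g(s,310,145,100,75,400,300);d=g(s,130,300,75,56,400,300)
cv2.imwrite("pics/z0.png",np.vstack([np.hstack([a,b]),np.hstack([c,d])]))
E
```

```text
(no output)
```

View pics/z0.png

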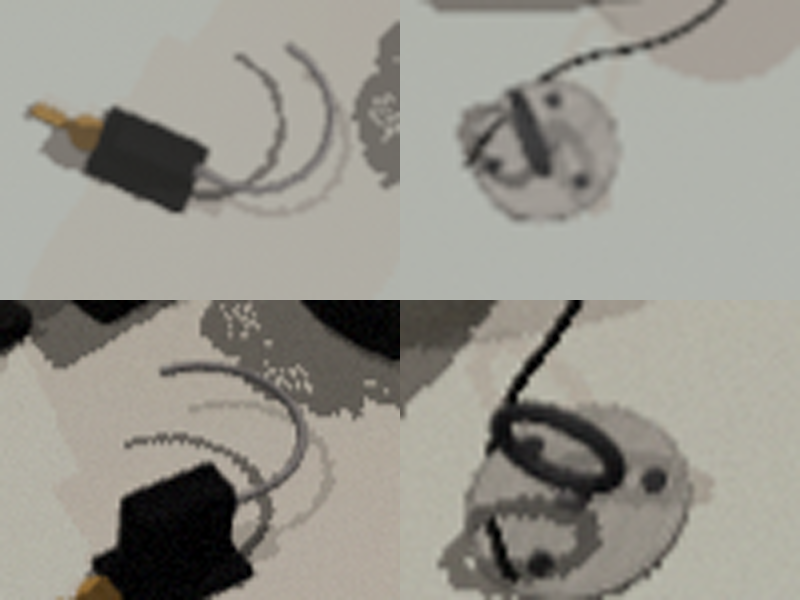

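In the crops, the hook tip is at top px (417,226) and scene px (351,163). The big ring is seen edge-on at top px (285-290, 208-222), and as an ellipse at scene px (159.6,327.7). I'll fit the poses from these points.

```bash
cat > h.py <<'E'
import numpy as np
from scipy.optimize import least_squares
C={n:np.load(n+".npz") for n in("scene","top")}
def proj(n,X):
    c=C[n];p=(c["R"]@np.atleast_2d(X).T).T+c["t"];p=p@c["K"].T;return p[:,:2]/p[:,2:]
a=np.radians(np.linspace(-90,85,120))
hook=np.vstack([np.c_[np.linspace(25,45,15),np.zeros(15)],np.c_[45+45*np.cos(a),45+45*np.sin(a)]])/1000
def hookw(p,z=.032):
    c,s=np.cos(p[2]),np.sin(p[2]);return np.c_[hook@np.array([[c,s],[-s,c]])+p[:2],np.full(len(hook),z)]
b=np.linspace(0,2*np.pi,200)
def ringw(p,r=.018,z=.032):
    return np.c_[p[0]+r*np.cos(b)*np.cos(p[2]),p[1]+r*np.cos(b)*np.sin(p[2]),z+r*np.sin(b)]
def fit(model,pts,p0,tip=False):
    def f(p):
        X=model(p);o=[]
        for n in pts:
            q=proj(n,X);d=np.linalg.norm(pts[n][:,None]-q[None],axis=2);o+=list(d.min(1))
            if tip:o+=list(q[-1]-pts[n][0])
        return o
    best=min((least_squares(f,[p0[0],p0[1],w],x_scale=[.01,.01,.1],diff_step=1e-4) for w in p0[2]),key=lambda r:r.cost)
    return best.x,np.sqrt(2*best.cost/len(best.fun))
def ray(n,u,z):
    c=C[n];d=c["R"].T@np.linalg.solve(c["K"],[u[0],u[1],1]);o=-c["R"].T@c["t"];return (o+d*(z-o[2])/d[2])[:2]
E
python3 - <<'E'
from h import *
A=np.array
ht=A([(288,46),(315,75),(330,115),(322,155),(290,182),(250,188)])/4+A([345,215])
hs=(A([(163,373),(205,367),(250,382),(285,405),(304,440),(290,475),(240,498)])-A([0,300]))/4+A([310,145])
rt=A([(517,97),(525,115),(532,135),(540,155),(545,172)])/5.333+A([188,190])
rs=(A([(500,425),(525,408),(560,420),(595,442),(615,470),(600,488),(570,480),(530,460),(507,440)])-A([0,300]))/5.333+A([130,300])
h0=ray("top",(380,254),.05);r0=ray("top",(287,215),.032)
print(h0,r0,ray("top",(308,230),.02))
W=np.linspace(-3,3,13)
p,e=fit(hookw,{"top":ht,"scene":hs},[*h0,W],True);print("handle",p,e)
for k in("top","scene"):print(k,fit(hookw,{k:{"top":ht,"scene":hs}[k]},[*p[:2],[p[2]]],True))
p,e=fit(ringw,{"top":rt,"scene":rs},[*r0,W[6:]]);print("ring",p,e)
print(fit(ringw,{"scene":rs},[*p[:2],[p[2]]]))
E
```

```text
[ 0.50048346 -0.08281606] [0.60854553 0.12592221] [0.57241249 0.07845522]
handle [ 0.50474252 -0.09060361  4.23391399] 0.8753525424177432
top (array([ 0.50553433, -0.09283404,  4.24335545]), np.float64(0.362026262266572))
scene (array([ 0.50350839, -0.08864169,  4.23349   ]), np.float64(0.6138022055327728))
ring [0.55139751 0.20141476 5.3183558 ] 24.258910996205497
(array([0.520691  , 0.23856871, 3.32372012]), np.float64(0.31496056186530763))
```

```bash
python3 - <<'E'
from h import *
A=np.array
rt=(A([(517,97),(525,115),(532,135),(540,155),(545,172)])-A([400,0]))/5.333+A([188,190])
rs=(A([(500,425),(525,408),(560,420),(595,442),(615,470),(600,488),(570,480),(530,460),(507,440)])-A([400,300]))/5.333+A([130,300])
r0=ray("top",(213,216),.032)
W=np.linspace(0,3,7)
p,e=fit(ringw,{"top":rt,"scene":rs},[*r0,W]);print("ring",p,e,r0)
print(fit(ringw,{"scene":rs},[*p[:2],[p[2]]]))
H=A([.5047,-.0906,4.234-2*np.pi])
print("handle yaw",H[2])
for s in (0,np.pi):
    y=p[2]+s;c,sn=np.cos(y),np.sin(y);R=A([[c,-sn],[sn,c]])
    print("target yaw",y, "handle target",p[:2]-R@A([.09,.045]), "tip", p[:2]-R@A([.09,.045])+R@A([.049,.09]))
print("small",ray("top",(308,230),.02),"mug",ray("top",(222,165),.04),"cyl",ray("top",(272,155),.02),ray("top",(312,182),.02))
E
```

```text
ring [0.61640557 0.3018462  3.39211015] 0.2738444489376072 [0.61560377 0.29983703]
(array([0.61637644, 0.30191506, 3.38188502]), np.float64(0.2484442896715738))
handle yaw -2.0491853071795862
target yaw 3.3921101495594934 handle target [0.69244042 0.36775297] tip [0.66728147 0.26841503]
target yaw 6.5337028031492865 handle target [0.54037073 0.23593943] tip [0.56552968 0.33527737]
small [0.57241249 0.07845522] mug [0.73798618 0.27520053] cyl [0.76478065 0.1565791 ] [0.69058072 0.06270951]
```

```bash
cat > go.py <<'E'
from station import ctrl
import numpy as np
from scipy.spatial.transform import Rotation as Ro
def rel(x,y,z,psi):
    """target grasp point + tool yaw (tool down) -> full row"""
    o=ctrl.get_obs();R=Ro.from_euler("xyz",o["eef_rot"]);T=Ro.from_euler("xyz",[np.pi,0,psi])
    d=R.inv().apply(np.array([x,y,z+ctrl.tcp_to_grasp])-o["ee_pos"])*100
    return np.round(np.r_[d,(R.inv()*T).as_rotvec()],3).tolist()
E
python3 -c "
from go import *
print(rel(.505,-.0915,.13,1.096))"
```

```text
[46.19, -32.616, 9.413, -0.001, -0.0, -0.824]
```

```bash
python3 -m jog '[[4,-2.8,0.8,0,0,-0.07],[8,-5.6,1.6,0,0,-0.14],[12,-8.5,2.4,0,0,-0.21],[16,-11.3,3.2,0,0,-0.28],[20,-14.1,4,0,0,-0.36],[24,-17,4.8,0,0,-0.43],[28,-19.8,5.6,0,0,-0.5],[32,-22.6,6.4,0,0,-0.57]]' 55 40
python3 -c "
from go import *
print(rel(.505,-.0915,.13,1.096))"
```

```text
time_s: 0.9
ee_pos: [0.3961, -0.2244, 0.3403]
eef_rot: [3.142, -0.0, 0.845]
force: [1.7, -1.3, -0.4]
grip_width: 0.0514
grip_force: 0.0
[17.168, -0.677, 2.994, 0.0, -0.0, -0.251]
```

```bash
python3 -m jog '[[4,-0.2,0.7,0,0,-0.06],[8,-0.3,1.4,0,0,-0.12],[12,-0.5,2.1,0,0,-0.18],[15,-0.6,2.7,0,0,-0.22],[17.2,-0.7,3,0,0,-0.25],[17.2,-0.7,3,0,0,-0.25],[17.2,-0.7,3,0,0,-0.25]]'
python3 - <<'E'
from go import *
import cv2
print(rel(.505,-.0915,.036,1.096))
c=[ctrl.camera(n)["img"] for n in("top","scene")]
g=lambda im,x,y,w,h:cv2.resize(im[y:y+h,x:x+w],(400,300),interpolation=cv2.INTER_CUBIC)
cv2.imwrite("pics/a1.png",np.hstack([g(c[0],330,200,120,90),g(c[1],290,130,120,90)]))
E
```

```text
time_s: 1.6
ee_pos: [0.5044, -0.0933, 0.3104]
eef_rot: [-3.141, 0.0, 1.092]
force: [-0.7, 0.3, 0.1]
grip_width: 0.0515
grip_force: 0.0
[0.187, -0.023, 9.395, -0.001, 0.0, -0.004]
```

View pics/a1.png

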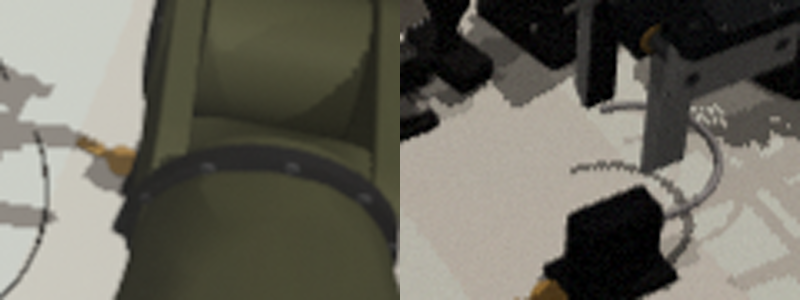

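The top view is hidden by the arm. In the scene view the fingers hang above the block on both sides, so I'll go down and grip.

```bash
python3 -m jog '[[0.2,0,3,0,0,0],[0.2,0,6,0,0,0],[0.2,0,8,0,0,0],[0.2,0,9.4,0,0,0],[0.2,0,9.4,0,0,0],[0.2,0,9.4,0,0,0]]'
python3 -m jog '[[0,0,0,0,0,0],[0,0,0,0,0,0],[0,0,0,0,0,0],[0,0,0,0,0,0],[0,0,0,0,0,0],[0,0,0,0,0,0]]' 0 40
python3 - <<'E'
from go import *
import cv2
print(rel(.505,-.0915,.036,1.096))
c=ctrl.camera("scene")["img"]
cv2.imwrite("pics/a2.png",cv2.resize(c[120:240,280:440],(800,600),interpolation=cv2.INTER_CUBIC))
E
```

```text
time_s: 2.3
ee_pos: [0.5056, -0.0919, 0.2174]
eef_rot: [3.141, -0.0, 1.091]
force: [-1.0, 0.6, 0.7]
grip_width: 0.0519
grip_force: 0.0
time_s: 2.9
ee_pos: [0.5057, -0.0915, 0.2171]
eef_rot: [3.141, -0.0, 1.092]
force: [0.5, -0.2, 5.1]
grip_width: 0.0239
grip_force: 40.0
[-0.031, -0.065, 0.073, 0.001, -0.0, -0.004]
```

View pics/a2.png

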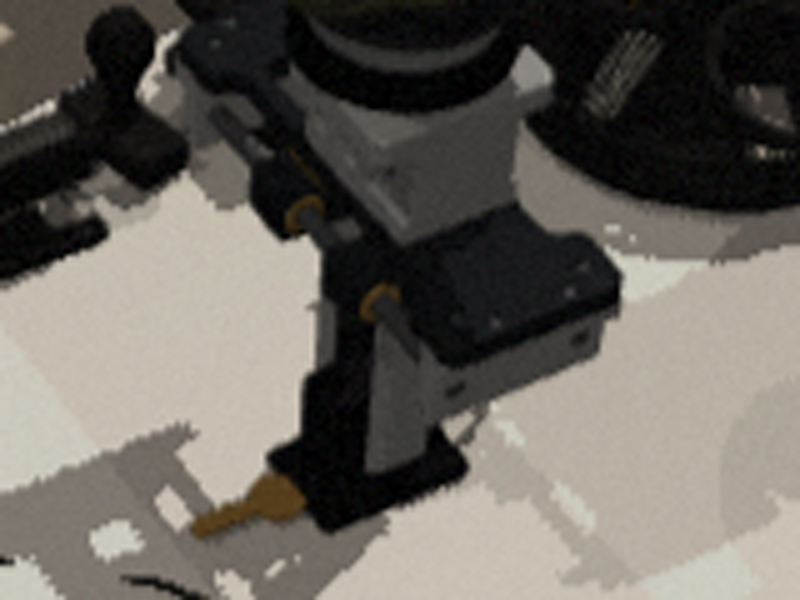

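The fingers are on both sides of the block at a 23.9 mm opening, square to it. Next I'll lift and work out a staging pose beside the ring.

```bash
cat >> go.py <<'E'
RING=np.array([.6164,.3018]);TG=.2505;OFF=np.array([0.,0.])  # OFF: handle centre rel. to grasp point, handle axes
def feed(phi,lift,cshift=(0,0),final=False):
    r=lambda a:np.array([[np.cos(a),-np.sin(a)],[np.sin(a),np.cos(a)]])
    th=TG+phi;c=RING-r(TG)@[.045,0]+r(TG)@np.array(cshift)
    p=c+r(th)@(np.array([-.045,-.045])-OFF)
    return rel(p[0],p[1],.0367+lift,th+np.pi)
E
python3 -m jog '[[0,0,-3,0,0,0],[0,0,-7,0,0,0],[0,0,-11,0,0,0],[0,0,-11,0,0,0]]'
python3 -c "
from go import *
print(feed(-2.05,.10))"
```

```text
time_s: 3.35
ee_pos: [0.506, -0.0915, 0.3312]
eef_rot: [3.135, -0.002, 1.092]
force: [0.7, -0.5, -1.8]
grip_width: 0.0239
grip_force: 40.0
[40.239, -17.164, 1.357, 0.007, -0.001, -0.25]
```

```bash
python3 -m jog '[[2.5,-1.1,0,0,0,0],[6,-2.6,0,0,0,-0.03],[10,-4.3,0,0,0,-0.06],[14,-6,0,0,0,-0.1],[18,-7.7,0,0,0,-0.13],[22,-9.4,0,0,0,-0.16],[26,-11.1,0,0,0,-0.19],[30,-12.8,0,0,0,-0.22]]'
python3 -c "
from go import *
print(feed(-2.05,.10))"
```

```text
time_s: 4.15
ee_pos: [0.5298, 0.2356, 0.3251]
eef_rot: [-3.14, 0.001, 1.313]
force: [0.3, -0.5, -2.0]
grip_width: 0.0237
grip_force: 40.0
[10.791, -1.875, 0.792, -0.002, 0.001, -0.029]
```

```bash
python3 -m jog '[[3.5,-0.6,0.3,0,0,-0.01],[7,-1.2,0.6,0,0,-0.02],[9.5,-1.6,1,0,0,-0.03],[10.8,-1.9,1,0,0,-0.03],[10.8,-1.9,1,0,0,-0.03],[10.8,-1.9,1,0,0,-0.03]]'
python3 - <<'E'
from go import *
import cv2
print(feed(-2.05,.10))
o=ctrl.get_obs();print(o["ee_pos"],o["eef_rot"])
for n in("top","scene"): cv2.imwrite(f"pics/{n}3.png",ctrl.camera(n)["img"])
a=cv2.imread("pics/top3.png")[130:290,150:350];b=cv2.imread("pics/scene3.png")[210:370,50:250]
g=lambda i:cv2.resize(i,(400,320),interpolation=cv2.INTER_CUBIC)
cv2.imwrite("pics/b3.png",np.hstack([g(a),g(b)]))
E
```

```text
time_s: 4.75
ee_pos: [0.5395, 0.3422, 0.3162]
eef_rot: [-3.141, 0.001, 1.341]
force: [-0.5, -0.1, -2.5]
grip_width: 0.0239
grip_force: 40.0
[0.232, -0.089, -0.09, -0.001, 0.001, -0.001]
[0.53951862 0.34220891 0.31619908] [-3.14104431e+00  7.66463966e-04  1.34126562e+00]
```

View pics/b3.png

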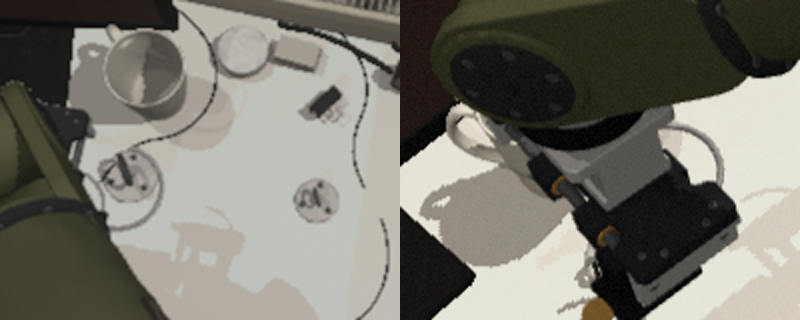

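The hook shows in both views, around crop (100-162, 180-230) in top and (665-722, 125-185) in scene. I'll overlay the predicted hook to find the offset along the grip.

```bash
cat > ov.py <<'E'
import cv2,sys
from h import *
def overlay(out,tf,sf,p,z,tb,sb,W=400,H=400):
    o=[]
    for n,f,(x,y,w,h) in(("top",tf,tb),("scene",sf,sb)):
        im=cv2.imread(f)[y:y+h,x:x+w];k=W/w;im=cv2.resize(im,(W,H),interpolation=cv2.INTER_CUBIC)
        im=cv2.convertScaleAbs(im,alpha=1.3)
        for q,c in((hookw(p,z)[15::4],(0,0,255)),(ringw([.6164,.3018,.2505])[::6],(0,255,0))):
            for u in (proj(n,q)+.5-[x,y])*k: cv2.circle(im,tuple(int(v) for v in u),1,c,-1)
        o.append(im)
    cv2.imwrite(out,np.hstack(o))
E
python3 - <<'E'
from ov import *
overlay("pics/o3.png","pics/top3.png","pics/scene3.png",[.5395,.3422,1.3413-np.pi],.3162-.1804-.0047,(185,190,60,60),(170,260,60,60))
E
```

```text
(no output)
```

View pics/o3.png

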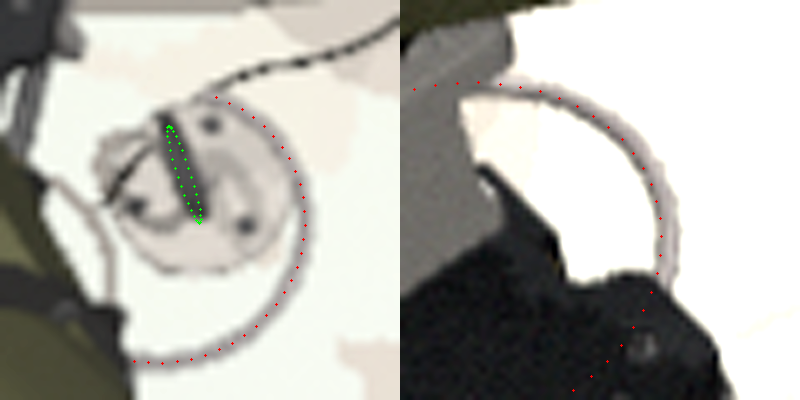

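The prediction fits to under 1 px in both views, so the offset is about 0. I'll lower to 4 mm above the desk.

```bash
python3 -m jog '[[0.2,-0.1,2,0,0,0],[0.2,-0.1,5,0,0,0],[0.2,-0.1,7.5,0,0,0],[0.2,-0.1,9.0,0,0,0],[0.2,-0.1,9.5,0,0,0],[0.2,-0.1,9.5,0,0,0]]'
python3 - <<'E'
from go import *
for f in np.arange(-2.05,0.01,.15): print(round(f,2),feed(f,.004))
E
```

```text
time_s: 5.45
ee_pos: [0.5392, 0.3449, 0.2219]
eef_rot: [3.142, -0.0, 1.341]
force: [-0.4, 0.8, -1.6]
grip_width: 0.0237
grip_force: 40.0
-2.05 [-0.019, 0.004, 0.08, 0.0, -0.0, -0.001]
-1.9 [-0.742, -0.618, 0.08, 0.0, -0.0, -0.151]
-1.75 [-1.55, -1.124, 0.08, 0.0, -0.0, -0.301]
-1.6 [-2.425, -1.504, 0.08, 0.0, -0.0, -0.451]
-1.45 [-3.347, -1.748, 0.08, 0.0, -0.0, -0.601]
-1.3 [-4.295, -1.853, 0.08, 0.0, -0.0, -0.751]
-1.15 [-5.248, -1.814, 0.08, 0.0, -0.0, -0.901]
-1.0 [-6.184, -1.634, 0.08, 0.0, -0.0, -1.051]
-0.85 [-7.083, -1.315, 0.08, 0.0, -0.0, -1.201]
-0.7 [-7.925, -0.866, 0.08, 0.0, 0.0, -1.351]
-0.55 [-8.689, -0.296, 0.08, 0.0, 0.0, -1.501]
-0.4 [-9.36, 0.382, 0.08, 0.0, 0.0, -1.651]
-0.25 [-9.922, 1.152, 0.08, 0.0, 0.0, -1.801]
-0.1 [-10.363, 1.998, 0.08, 0.0, 0.0, -1.951]
```

```bash
python3 -m jog '[[-0.35,-0.32,0.1,0,0,-0.075],[-0.74,-0.62,0.1,0,0,-0.15],[-1.14,-0.88,0.1,0,0,-0.225],[-1.55,-1.12,0.1,0,0,-0.3],[-1.98,-1.32,0.1,0,0,-0.375],[-2.43,-1.5,0.1,0,0,-0.45],[-2.43,-1.5,0.1,0,0,-0.45],[-2.43,-1.5,0.1,0,0,-0.45]]'
python3 - <<'E'
from ov import *
from go import *
for n in("top","scene"): cv2.imwrite(f"pics/{n}4.png",ctrl.camera(n)["img"])
o=ctrl.get_obs();e=o["ee_pos"];print(e,o["eef_rot"],feed(-1.6,.004))
overlay("pics/o4.png","pics/top4.png","pics/scene4.png",[e[0],e[1],o["eef_rot"][2]-np.pi],e[2]-.1851,(185,190,60,60),(130,300,60,60))
E
```

```text
time_s: 6.25
ee_pos: [0.5191, 0.3251, 0.2218]
eef_rot: [3.14, -0.001, 1.789]
force: [0.2, 0.4, -2.0]
grip_width: 0.0234
grip_force: 40.0
[0.51905423 0.32510321 0.22127607] [ 3.14059479e+00 -3.08332090e-04  1.79001762e+00] [-0.042, -0.012, 0.018, 0.001, -0.0, -0.002]
```

View pics/o4.png

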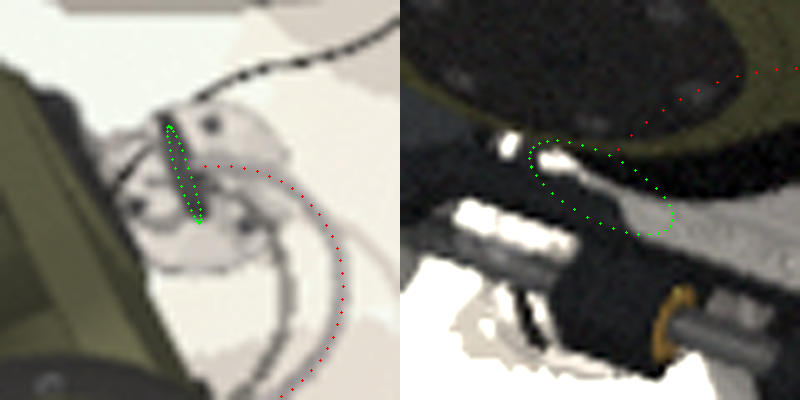

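The top view shows the tip at crop (203,167), facing the ring's middle at (183,167), and it matches the prediction. The scene view is hidden. I'll continue the arc.

```bash
python3 - <<'E'
from go import *
for f in np.arange(-1.5,-.79,.1): print(round(f,2),feed(f,.004))
E
```

```text
-1.5 [-0.514, -0.438, 0.017, 0.001, -0.0, -0.102]
-1.4 [-1.027, -0.815, 0.016, 0.001, -0.0, -0.202]
-1.3 [-1.575, -1.138, 0.016, 0.001, -0.0, -0.302]
-1.2 [-2.152, -1.405, 0.016, 0.001, -0.0, -0.402]
-1.1 [-2.753, -1.613, 0.015, 0.001, -0.0, -0.502]
-1.0 [-3.372, -1.76, 0.015, 0.001, 0.0, -0.602]
-0.9 [-4.003, -1.845, 0.015, 0.001, 0.0, -0.702]
-0.8 [-4.638, -1.866, 0.014, 0.001, 0.0, -0.802]
```

```bash
python3 -m jog '[[-0.5,-0.43,0,0,0,-0.1],[-1.02,-0.81,0,0,0,-0.2],[-1.57,-1.14,0,0,0,-0.3],[-2.15,-1.4,0,0,0,-0.4],[-2.75,-1.61,0,0,0,-0.5],[-3.37,-1.76,0,0,0,-0.6],[-4,-1.84,0,0,0,-0.7],[-4,-1.84,0,0,0,-0.7]]'
python3 - <<'E'
from go import *
for f in np.arange(-.9,.01,.15): print(round(f,2),feed(f,.004))
E
```

```text
time_s: 7.15
ee_pos: [0.5099, 0.2815, 0.2208]
eef_rot: [3.141, 0.0, 2.492]
force: [-0.0, -0.5, -1.8]
grip_width: 0.0236
grip_force: 40.0
-0.9 [0.04, 0.031, -0.026, 0.0, 0.0, -0.0]
-0.75 [-0.684, -0.59, -0.026, 0.0, 0.0, -0.15]
-0.6 [-1.492, -1.097, -0.026, 0.0, 0.0, -0.3]
-0.45 [-2.366, -1.477, -0.026, 0.0, 0.0, -0.45]
-0.3 [-3.288, -1.723, -0.026, 0.0, 0.0, -0.6]
-0.15 [-4.236, -1.828, -0.026, 0.0, 0.0, -0.75]
0.0 [-5.189, -1.79, -0.025, 0.0, 0.0, -0.9]
```

```bash
python3 -m jog '[[-0.3,-0.29,0,0,0,-0.07],[-0.7,-0.59,0,0,0,-0.15],[-1.5,-1.1,0,0,0,-0.3],[-2.37,-1.48,0,0,0,-0.45],[-3.29,-1.72,0,0,0,-0.6],[-4.24,-1.83,0,0,0,-0.75],[-5.19,-1.79,0,0,0,-0.9],[-5.19,-1.79,0,0,0,-0.9]]'
python3 - <<'E'
from ov import *
from go import *
for n in("top","scene"): cv2.imwrite(f"pics/{n}5.png",ctrl.camera(n)["img"])
o=ctrl.get_obs();e=o["ee_pos"];print(e,o["eef_rot"],o["force"],feed(0,0))
overlay("pics/o5.png","pics/top5.png","pics/scene5.png",[e[0],e[1],o["eef_rot"][2]-np.pi],e[2]-.1851,(170,170,80,80),(120,290,80,80))
E
```

```text
time_s: 7.95
ee_pos: [0.5408, 0.236, 0.2208]
eef_rot: [3.142, 0.001, -2.893]
force: [-0.9, 1.0, -1.8]
grip_width: 0.0239
grip_force: 40.0
[0.5400102 0.2365495 0.2205798] [ 3.14148616e+00 -1.41443617e-04 -2.89840452e+00] [ 0.04518804 -0.85490822 -2.3985248 ] [-0.019, -0.072, 0.348, 0.0, -0.0, -0.007]
```

View pics/o5.png

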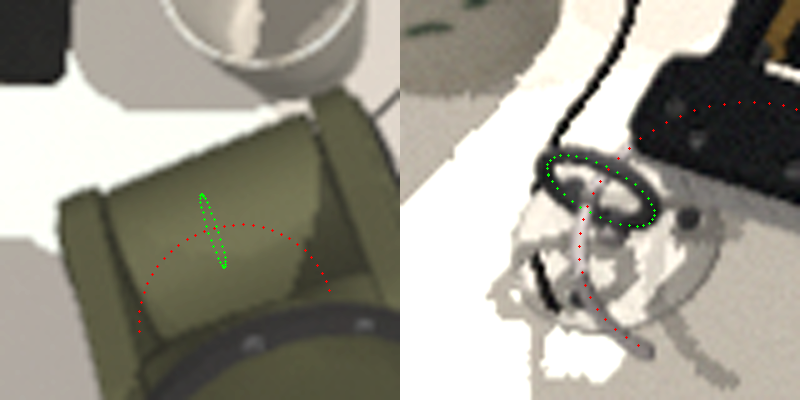

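The scene view shows the hook passing through the ring, with its tip out at crop (645,350). It lies on the prediction, with the ring at the middle of the curve. Next I'll lower it, release and back off.

```bash
python3 -m jog '[[0,0,0.2,0,0,0],[0,0,0.36,0,0,0],[0,0,0.38,0,0,0],[0,0,0.38,0,0,0]]'
python3 -m jog '[[0,0,0,0,0,0],[0,0,0,0,0,0],[0,0,0,0,0,0],[0,0,0,0,0,0],[0,0,0,0,0,0],[0,0,0,0,0,0]]' 55
python3 -m jog '[[0,0,-1,0,0,0],[0,0,-3,0,0,0],[0,0,-6,0,0,0],[0,0,-10,0,0,0],[0,0,-14,0,0,0],[0,0,-14,0,0,0]]'
python3 -m jog '[[3,0,0,0,0,0],[7,0,0,0,0,0],[11,0,0,0,0,0],[15,0,0,0,0,0],[19,0,0,0,0,0],[19,0,0,0,0,0]]'
python3 - <<'E'
from ov import *
from go import *
for n in("top","scene"): cv2.imwrite(f"pics/{n}6.png",ctrl.camera(n)["img"])
overlay("pics/o6.png","pics/top6.png","pics/scene6.png",[.54,.2365,.243],.032,(180,170,100,100),(120,260,100,100))
E
```

```text
time_s: 8.45
ee_pos: [0.54, 0.2365, 0.2171]
eef_rot: [3.141, 0.0, -2.892]
force: [-3.1, 1.9, 4.2]
grip_width: 0.0235
grip_force: 40.0
time_s: 9.05
ee_pos: [0.5402, 0.2362, 0.2168]
eef_rot: [-3.142, -0.0, -2.892]
force: [-0.6, 0.5, 0.1]
grip_width: 0.0515
grip_force: 0.0
time_s: 9.65
ee_pos: [0.5404, 0.2363, 0.3634]
eef_rot: [3.141, 0.009, -2.891]
force: [0.4, 0.1, 0.2]
grip_width: 0.0519
grip_force: 0.0
time_s: 10.25
ee_pos: [0.3529, 0.1884, 0.3569]
eef_rot: [3.142, -0.001, -2.891]
force: [0.3, 1.0, 0.0]
grip_width: 0.0515
grip_force: 0.0
```

View pics/o6.png

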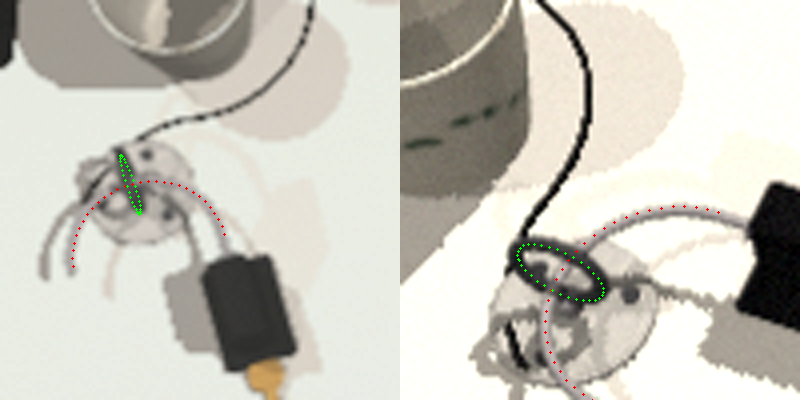

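The handle stands upright and free. The hook runs through the big ring at the middle of its curve and matches the prediction in both views, so I'm handing in.

```bash
python3 -c "
from station import ctrl
print(ctrl.hand_in())"
```

```text
the job is handed in; nothing more can be done
None
```

The key's hook is threaded through the larger ring at the middle of its curve, the handle is standing upright on the desk and released, and the job was handed in at about 10 s; no verdict came back, but the last camera views matched the planned pose.

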